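# Set the watch holder to its index mark

## Robot

A 6-joint arm with a two-finger parallel gripper is mounted at the origin on the work surface. World frame = base frame: x ahead of the robot, y to its left, z up, the work surface at z = 0. Lengths are in m, angles in degrees, forces in N, time in s.
With the tool pointing down it reaches from about 0.25 to 0.725 m from the base axis. Payload 9.7 kg.
Tool frame: the origin (TCP) lies midway between the tips of the shut fingers; the grasp point (between the pads) lies 19 mm behind it; z points along the fingers, y is the line along which they close (so a half turn about z gives the same grasp; the last joint's range is limited). The gripper opens to 85 mm and grips with 20 to 120 N. Pads are 22 mm wide; open, the fingers measure 114 mm over their backs; the gripper's body (76 mm by 85 mm) begins 54 mm behind the grasp point. The pads swing forward as they close: fully open they stand 13 mm farther back than shut.
Start: joints at [70.245, 4.979, 10.078, 95.1, 0, 90], TCP at [0.186, 0.518, 0.231] pointing down, gripper open.
Joint ranges: [-179.16, 179.16], [-48.56, 103.87], [-65.8, 70.77], [-126.05, 130.52], [-82.76, 87.17], [-180, 180]. Speed limits (degrees/s): [127.2, 127.2, 147.25, 180, 180, 180].

## Interface

Orientations are given as [roll, pitch, yaw] about the fixed x, y, z axes, in that order (R = Rz(yaw) Ry(pitch) Rx(roll)).
In Python, from workcell import bot gives the robot as it stands.
- The arm moves only by the shell command python3 -m crank 'ROWS' [FORCE]. ROWS is JSON, a list of rows, each an object with "gripper": the finger opening in mm, from 0 to 85.4; "travel": the shift along the tool's x, y, z in mm, a list of three; "twist": the turn, a rotation vector about the tool's x, y, z in rad, a list of three. In form: [{"gripper": gripper, "travel": [tx, ty, tz], "twist": [rx, ry, rz]}, ...]. A call has 1 to 12 rows; each row shifts and turns the commanded pose from where the row before left it, along the tool's axes as they then stand; what a row does not reach is not made up. A row lasts 1/8 s, in which the tool goes at most 62.5 mm and 10.7 degrees, less where a joint would pass 70% of its speed; a pose out of reach is approached as far as the arm can. A call is refused whole if a number of a shift passes 62.5 or a number of a turn 0.188, either way. A call with a gripper value outside its range is refused whole. The fingers move at their own pace and stop on an object; FORCE is the grip in N (left out, the last holds). Time passes only in rows, so rows that do not move let the fingers close. It gives the time, the measured TCP pose, the force, the opening and the grip force at its end, in the units of the state.
- bot.get_obs(): the state, without advancing time (a new reading comes with each control period).
- bot.camera(name): name is "scene" or "side" or "wrist"; returns the picture (400x640x3 uint8, red, green, blue); there is no depth.
- bot.calibration(name): a dict with "vfov" (degrees; the focal length in pixels is half the picture's height over the tangent of half this angle, whatever the lens; pixels are square), "cx", "cy" (the principal point, pixels), "k1" (the pictures are not rectified: a ray, as slopes to the right and down, at radius r is drawn at 1 + k1 r^2 times it, then the intrinsics apply), "camera_from_world" (4x4, takes a point from world to camera coordinates). Camera axes: x right, y down, z forward; pixel columns grow to the right and rows downward; lengths in m; the calibration is good to about 2 mm. A picture is of the moment at which its call begins: read the wrist's pose just before it. calibration takes no time and is no camera call; for the wrist camera it gives the pose at the moment of the call.
- bot.job_done(): hands the job in; it is judged then, once.
The state is a dict: "time": time; "q": joint angles; "qd": joint speeds; "joint_efforts": joint torques, N m; "ee_pos": TCP position; "tcp_rot": TCP orientation; "wrist_force": force on the tool from outside, world axes, zero at the start; "torque": the same for the moment, N m; "opening": finger opening in m; "grasp_force": force on a finger pad.
Only numpy, scipy, OpenCV 4.12 (cv2) and the standard library are available. Lean on these libraries where they do the work, as an engineer would, in place of code of your own. Each camera call takes 0.05 s, during which the arm holds its last target. There are 200 camera calls.

## Task

Two rotary casing holders stand on the watchmaker's bench. Turn the one that has a watch clamped in it until its pointer nose lines up with the raised index block on its own base plate, then let go and leave it standing there. Leave the empty holder as it is.

Things in the scene. Friction and masses are not known exactly. Their poses are not given: they have to be found in the camera images.
- watch_holder_grip (a point): Pinch point of the holder with the watch: on its vertical turning axis, 48 mm above the bench. It turns with a black block 76 mm long (x), 40 mm wide (y), flat sides from 20 to 56 mm up, on an 84 mm disc; end jaws and the 38 mm round watch between them reach 66 mm. x points along the block to the pointer nose, z up.
- watch_holder_mark (a point): Raised index block on that holder's fixed base plate (dark disc, 170 mm across, 12 mm thick): aluminium, 14 by 14 mm, top 22 mm above the bench. The point is the middle of its top edge facing the axis, 69 mm from the axis. x points straight out from the axis.
- watch_holder (a joint): Angle of the nose from the index block, rad: 0 when it points at it, growing anticlockwise from above, free from -2.6 to 2.6. The nose is a 14 mm wide aluminium tongue, 20 to 26 mm up, tip 66 mm from the axis; the block's other end is blunt with a small brass screw. Stiff by friction (0.06 N m): it stays where it is left.
- empty_holder_nose (a point): Tip of the pointer nose of the other holder, of the same make and size but with no watch between its jaws; 66 mm from its turning axis, 26 mm above the bench. It must stay as it is.

How it is judged:
By the outcome, as a careful person would: the job done as asked, in the order asked, and still so for the second after the job is handed in, with the robot touching nothing.
It also fails if it takes over 29 s, if anything falls off the work surface, if the arm or the gripper's body presses on something with over 40 N, if the wrist force passes 120 N, or if a joint passes its speed limit or range.

## Working session

There is one attempt and no reset: what is moved stays moved. The work goes in short steps, Python scripts to look and compute and a shell command to move; the robot and the scene stay as the last step left them, time stands still between calls to the robot, and variables do not carry over. Pictures are saved under pics/ and viewed, at most 10 in all, crops included, and the job is handed in when it is done.

```bash
mkdir -p pics
cat > h.py <<'E'
import numpy as np, cv2
from workcell import bot
def snap(name,fn):
    c=bot.calibration(name); im=bot.camera(name)
    cv2.imwrite(fn,cv2.cvtColor(im,cv2.COLOR_RGB2BGR)); return c
def K(c):
    f=200/np.tan(np.radians(c["vfov"]/2)); return np.array([[f,0,c["cx"]],[0,f,c["cy"]],[0,0,1]])
def px2w(c,uv,z):
    uv=np.array(uv,float).reshape(-1,1,2)
    n=cv2.undistortPoints(uv,K(c),np.array([c["k1"],0,0,0,0])).reshape(-1,2)
    T=np.array(c["camera_from_world"]);R=T[:3,:3];o=-R.T@T[:3,3]
    d=np.c_[n,np.ones(len(n))]@R
    z=np.broadcast_to(z,(len(n),))
    return o+d*((z-o[2])/d[:,2])[:,None]
def w2px(c,P):
    T=np.array(c["camera_from_world"]);r,_=cv2.Rodrigues(T[:3,:3])
    return cv2.projectPoints(np.array(P,float).reshape(-1,3),r,T[:3,3],K(c),np.array([c["k1"],0,0,0,0]))[0].reshape(-1,2)
E
python3 - <<'E'
from h import *
for n in ("scene","side","wrist"):
    c=snap(n,f"pics/{n}0.png"); T=np.array(c["camera_from_world"]); print(n,c["vfov"],-T[:3,:3].T@T[:3,3],c["k1"])
o=bot.get_obs();print(o["time"],o["ee_pos"],o["tcp_rot"])
E
```

```text
scene 56.15275310843151 [0.89596542 0.57175835 0.56820052] -0.07576359708958136
side 47.776261720728314 [0.11649804 0.4489659  0.58270947] 0.02632651327082544
wrist 59.89366028068681 [0.11630575 0.542178   0.37295504] -0.0519329109665027
0.15 [0.18585984 0.51747629 0.23072537] [-1.79940755e+02  2.63651786e-03  1.60245499e+02]
```

View pics/scene0.png

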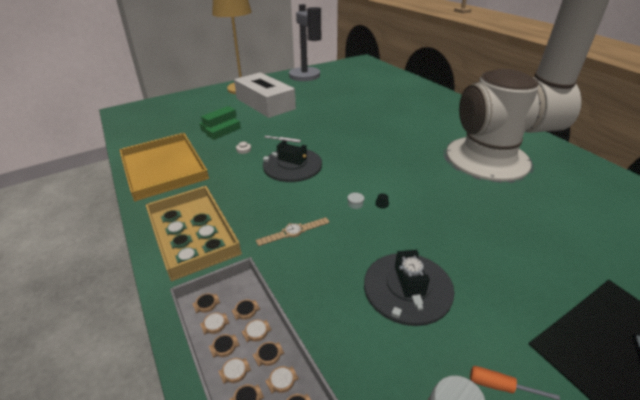

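View pics/side0.png

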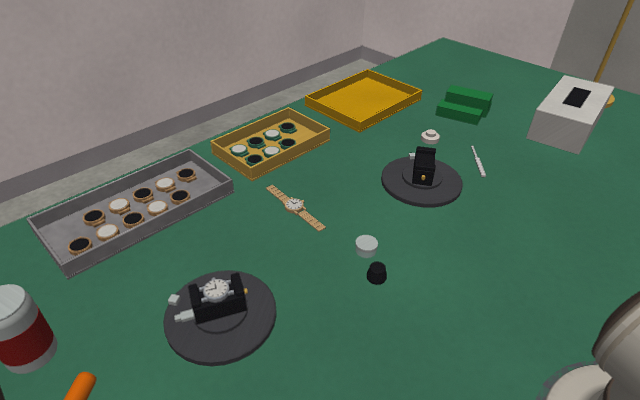

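The watch holder is the near one: plate at about (220,315) in side and (410,287) in scene. Its nose is at (185,315) and the index at (173,299) in side. The empty holder is at (422,180) in side.

Run:
```python
from h import *
for n,ax,nose,ind in (("side",(220,313),(177,318),(173,297)),("scene",(409,286),(420,306),(397,310))):
    c=bot.calibration(n); p=px2w(c,[ax,nose,ind],[.012,.026,.022]); print(n,p.round(4).tolist(), px2w(c,[(422,181)] if n=="side" else [(293,164)],.012))
    im=cv2.imread(f"pics/{n}0.png"); x,y=ax
    cr=cv2.resize(im[y-65:y+65,x-80:x+80],None,fx=2.4,fy=2.4,interpolation=cv2.INTER_CUBIC); cr=cv2.resize(cr,(390,317));
    L=cr if n=="side" else np.hstack([L,cr])
cv2.imwrite("pics/c0.png",L)
```

```text
side [[0.5199, 0.2521, 0.012], [0.5466, 0.3074, 0.026], [0.5883, 0.2902, 0.022]] [[ 0.50386541 -0.25067357  0.012     ]]
scene [[0.5248, 0.2539, 0.012], [0.5472, 0.3064, 0.026], [0.5846, 0.29, 0.022]] [[ 0.51433139 -0.24898988  0.012     ]]
```

View pics/c0.png

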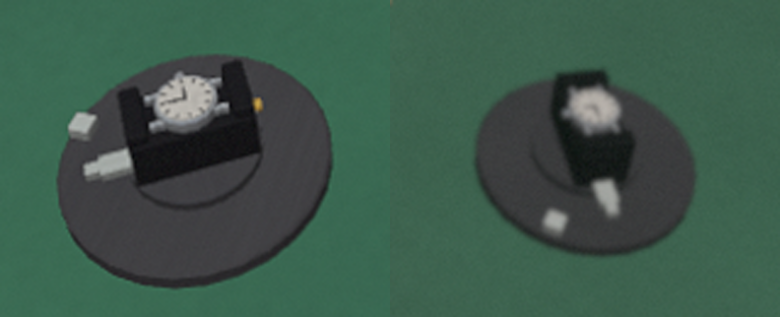

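Axis ≈ (0.522, 0.253), nose at about 66°, index at about 30°. I'll move above it and align the tool's x with the nose.

```bash
python3 -m crank '[{"gripper":85,"travel":[-58,-19.5,0],"twist":[0,0,0]},{"gripper":85,"travel":[-58,-19.5,0],"twist":[0,0,0]},{"gripper":85,"travel":[-58,-19.5,0],"twist":[0,0,0]},{"gripper":85,"travel":[-58,-19.5,0],"twist":[0,0,0]},{"gripper":85,"travel":[-58,-19.5,0],"twist":[0,0,0]},{"gripper":85,"travel":[-58,-19.5,0],"twist":[0,0,0]},{"gripper":85,"travel":[-58,-19.5,0],"twist":[0,0,0]},{"gripper":85,"travel":[0,0,0],"twist":[0,0,0.18]},{"gripper":85,"travel":[0,0,0],"twist":[0,0,0.18]},{"gripper":85,"travel":[0,0,0],"twist":[0,0,0.18]},{"gripper":85,"travel":[0,0,0],"twist":[0,0,0.18]},{"gripper":85,"travel":[0,0,0],"twist":[0,0,0.18]}]'
python3 -m crank '[{"gripper":85,"travel":[0,0,0],"twist":[0,0,0.18]},{"gripper":85,"travel":[0,0,0],"twist":[0,0,0.18]},{"gripper":85,"travel":[0,0,0],"twist":[0,0,0.18]},{"gripper":85,"travel":[0,0,0],"twist":[0,0,0.18]},{"gripper":85,"travel":[0,0,0],"twist":[0,0,0]},{"gripper":85,"travel":[0,0,0],"twist":[0,0,0]}]'
python3 - <<'E'
from h import *
c=snap("wrist","pics/w1.png"); o=bot.get_obs();print(o["time"],o["ee_pos"],o["tcp_rot"],o["q"])
print(w2px(c,[[.522,.253,.012],[.522,.253,.066]]))
E
```

```text
time: 1.65
ee_pos: [0.5218, 0.2519, 0.2309]
tcp_rot: [-180.0, 0.0, 108.3]
wrist_force: [-0.0, 0.2, 0.2]
opening: 0.0847
grasp_force: 0.0
time: 2.4
ee_pos: [0.5218, 0.2519, 0.2311]
tcp_rot: [-180.0, 0.0, 67.7]
wrist_force: [0.7, 0.1, -0.1]
opening: 0.0851
grasp_force: 0.0
2.45 [0.52184224 0.25192299 0.23115401] [-1.79990423e+02  8.81643813e-03  6.76154625e+01] [2.57686354e+01 9.12408141e+00 1.46252925e+01 9.55141682e+01
 1.25269116e-03 1.38153173e+02]
[[324.58607047 166.79902766]
 [324.73633912 178.32411496]]
```

View pics/w1.png

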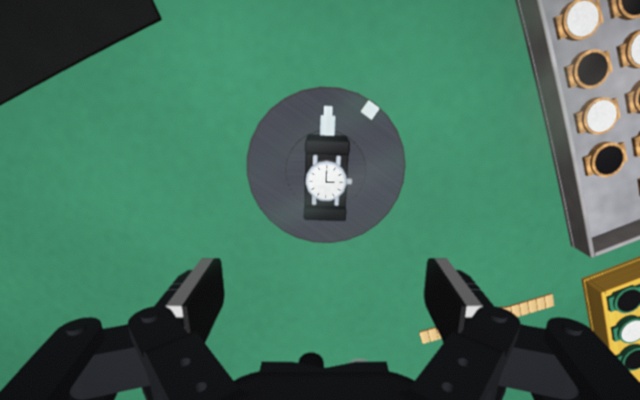

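Wrist view: plate centred near (326,165), nose tip at (328,106), index at (370,110). I'll measure this precisely. The wrist joint would end near its +180° limit, so I'll use the half-turned grasp.

```bash
cat > m.py <<'E'
import sys
from h import *
def measure(fn,c,A0,nose_deg,idx_deg):
    im=cv2.imread(fn).astype(int); vv,uu=np.mgrid[0:400,0:640]; uv=np.c_[uu.ravel(),vv.ravel()]
    col=im.reshape(-1,3)
    def comps(mask):
        n,l,s,ce=cv2.connectedComponentsWithStats(mask.astype(np.uint8)); return n,l,s,ce
    # plate: not green
    green=(col[:,1]-col[:,2]>30).reshape(400,640)
    m=(~green); P=px2w(c,uv,.012)[:,:2]; near=(np.hypot(*(P-A0).T)<.1).reshape(400,640)
    mm=(m&near).astype(np.uint8); cs,_=cv2.findContours(mm,cv2.RETR_EXTERNAL,cv2.CHAIN_APPROX_NONE)
    k=max(cs,key=cv2.contourArea).reshape(-1,2).astype(float)
    Q=px2w(c,k,.012)[:,:2]
    from scipy.optimize import least_squares
    r=least_squares(lambda p:np.hypot(Q[:,0]-p[0],Q[:,1]-p[1])-p[2],[*A0,.085],loss="soft_l1",f_scale=.0005)
    A=r.x[:2]; print("axis",A.round(4),"R",r.x[2].round(4))
    bright=col.min(1)>130
    for name,z,deg,r0,r1,w in (("nose",.026,nose_deg,.042,.068,.012),("index",.022,idx_deg,.066,.086,.013)):
        d=px2w(c,uv,z)[:,:2]-A; t=np.radians(deg); a=d@[np.cos(t),np.sin(t)]; b=d@[-np.sin(t),np.cos(t)]
        s=bright&(a>r0)&(a<r1)&(abs(b)<w)
        cen=d[s].mean(0); print(name,s.sum(),"r",np.hypot(*cen).round(4),"deg",np.degrees(np.arctan2(cen[1],cen[0])).round(2), "b range",b[s].min().round(4),b[s].max().round(4),"a",a[s].min().round(4),a[s].max().round(4))
    return A
E
python3 - <<'E'
from m import *
c=bot.calibration("wrist"); measure("pics/w1.png",c,np.array([.522,.253]),67,31)
E
python3 -m crank '[{"gripper":85,"travel":[0,0,0],"twist":[0,0,-0.185]},{"gripper":85,"travel":[0,0,0],"twist":[0,0,-0.185]},{"gripper":85,"travel":[0,0,0],"twist":[0,0,-0.185]},{"gripper":85,"travel":[0,0,0],"twist":[0,0,-0.185]},{"gripper":85,"travel":[0,0,0],"twist":[0,0,-0.185]},{"gripper":85,"travel":[0,0,0],"twist":[0,0,-0.185]},{"gripper":85,"travel":[0,0,0],"twist":[0,0,-0.185]},{"gripper":85,"travel":[0,0,0],"twist":[0,0,-0.185]},{"gripper":85,"travel":[0,0,0],"twist":[0,0,-0.185]}]'
python3 -m crank '[{"gripper":85,"travel":[0,0,0],"twist":[0,0,-0.185]},{"gripper":85,"travel":[0,0,0],"twist":[0,0,-0.185]},{"gripper":85,"travel":[0,0,0],"twist":[0,0,-0.185]},{"gripper":85,"travel":[0,0,0],"twist":[0,0,-0.185]},{"gripper":85,"travel":[0,0,0],"twist":[0,0,-0.185]},{"gripper":85,"travel":[0,0,0],"twist":[0,0,-0.185]},{"gripper":85,"travel":[0,0,0],"twist":[0,0,-0.185]},{"gripper":85,"travel":[0,0,0],"twist":[0,0,-0.18]},{"gripper":85,"travel":[0,0,0],"twist":[0,0,0]},{"gripper":85,"travel":[0,0,0],"twist":[0,0,0]}]'
python3 - <<'E'
from m import *
c=snap("wrist","pics/w2.png"); o=bot.get_obs();print(o["time"],o["ee_pos"],o["tcp_rot"],o["q"])
measure("pics/w2.png",c,np.array([.522,.253]),67,31)
E
```

```text
axis [0.5219 0.2504] R 0.0832
nose 331 r 0.0526 deg 65.82 b range -0.0087 0.006 a 0.042 0.0661
index 221 r 0.0754 deg 32.56 b range -0.0054 0.0093 a 0.0681 0.0827
time: 3.58
ee_pos: [0.5219, 0.2519, 0.2312]
tcp_rot: [-180.0, -0.0, 163.3]
wrist_force: [0.2, 0.8, 0.2]
opening: 0.0851
grasp_force: 0.0
time: 4.82
ee_pos: [0.5219, 0.2519, 0.2313]
tcp_rot: [180.0, -0.0, -112.8]
wrist_force: [-0.4, -0.1, -0.5]
opening: 0.0849
grasp_force: 0.0
4.875 [0.52187748 0.25194751 0.23128437] [ 1.79999583e+02  1.92495194e-03 -1.12814979e+02] [ 2.57691402e+01  9.11816997e+00  1.46331760e+01  9.55138380e+01
  1.58579435e-03 -4.14158803e+01]
axis [0.5216 0.2493] R 0.0832
nose 154 r 0.0584 deg 65.79 b range -0.0083 0.0066 a 0.0511 0.067
index 179 r 0.0757 deg 32.81 b range -0.0052 0.0098 a 0.0682 0.0832
```

Both views agree: axis (0.5218, 0.2499), nose 65.8°, index 32.7°. Next I descend and grip.

```bash
python3 -m crank '[{"gripper":85,"travel":[1.9,-0.8,0],"twist":[0,0,0.024]},{"gripper":85,"travel":[0,0,50],"twist":[0,0,0]},{"gripper":85,"travel":[0,0,50],"twist":[0,0,0]},{"gripper":85,"travel":[0,0,50],"twist":[0,0,0]},{"gripper":85,"travel":[0,0,34],"twist":[0,0,0]},{"gripper":85,"travel":[0,0,20],"twist":[0,0,0]},{"gripper":85,"travel":[0,0,0],"twist":[0,0,0]},{"gripper":85,"travel":[0,0,0],"twist":[0,0,0]}]' 30
python3 -m crank '[{"gripper":50,"travel":[0,0,0],"twist":[0,0,0]},{"gripper":50,"travel":[0,0,0],"twist":[0,0,0]},{"gripper":50,"travel":[0,0,0],"twist":[0,0,0]},{"gripper":36,"travel":[0,0,0],"twist":[0,0,0]},{"gripper":36,"travel":[0,0,0],"twist":[0,0,0]},{"gripper":36,"travel":[0,0,0],"twist":[0,0,0]},{"gripper":36,"travel":[0,0,0],"twist":[0,0,0]}]' 30
python3 - <<'E'
from h import *
o=bot.get_obs();print(o["time"],o["ee_pos"],o["tcp_rot"],o["wrist_force"],o["torque"])
snap("wrist","pics/w3.png")
E
```

```text
time: 5.88
ee_pos: [0.5224, 0.2501, 0.0285]
tcp_rot: [-180.0, 0.1, -114.1]
wrist_force: [-0.0, -0.5, -0.3]
opening: 0.0848
grasp_force: 0.0
time: 6.75
ee_pos: [0.5229, 0.2496, 0.0279]
tcp_rot: [-179.9, 0.0, -114.1]
wrist_force: [4.3, -2.4, 1.7]
opening: 0.0397
grasp_force: 34.8
6.75 [0.52285233 0.24963588 0.02789742] [-1.79885809e+02  3.77258415e-02 -1.14069574e+02] [ 4.34834584 -2.37069139  1.74293877] [-0.49638392 -0.52506739  0.03899578]
```

View pics/w3.png

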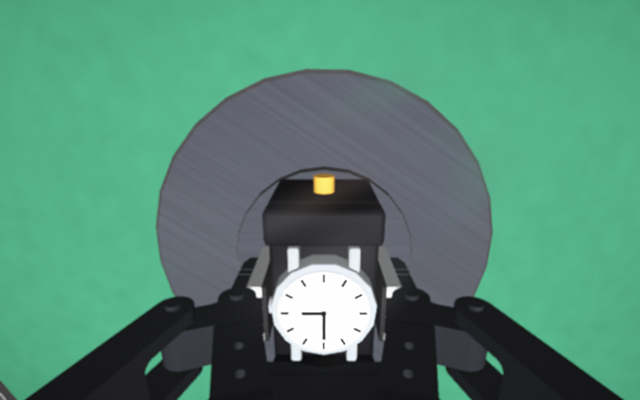

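Firm, centred grip: opening 39.7 mm, screw at (324,185), side load under 5 N. Now I turn clockwise 33.1° (0.578 rad).

```bash
python3 -m crank '[{"gripper":36,"travel":[0,0,0],"twist":[0,0,0.05]},{"gripper":36,"travel":[0,0,0],"twist":[0,0,0.09]},{"gripper":36,"travel":[0,0,0],"twist":[0,0,0.1]},{"gripper":36,"travel":[0,0,0],"twist":[0,0,0.1]},{"gripper":36,"travel":[0,0,0],"twist":[0,0,0.1]},{"gripper":36,"travel":[0,0,0],"twist":[0,0,0.09]},{"gripper":36,"travel":[0,0,0],"twist":[0,0,0.05]},{"gripper":36,"travel":[0,0,0],"twist":[0,0,0]},{"gripper":36,"travel":[0,0,0],"twist":[0,0,0]},{"gripper":36,"travel":[0,0,0],"twist":[0,0,0]}]'
python3 - <<'E'
from h import *
o=bot.get_obs();print(o["tcp_rot"],o["torque"])
E
```

```text
time: 8.05
ee_pos: [0.5228, 0.2496, 0.0278]
tcp_rot: [-179.9, 0.1, -147.3]
wrist_force: [4.7, -2.8, 1.2]
opening: 0.0397
grasp_force: 34.8
[-1.79926789e+02  8.91840539e-02 -1.47280138e+02] [-0.46374408 -0.67586286 -0.04833974]
```

```bash
python3 -m crank '[{"gripper":60,"travel":[0,0,0],"twist":[0,0,0]},{"gripper":85,"travel":[0,0,0],"twist":[0,0,0]},{"gripper":85,"travel":[0,0,0],"twist":[0,0,0]},{"gripper":85,"travel":[0,0,0],"twist":[0,0,0]},{"gripper":85,"travel":[0,0,-30],"twist":[0,0,0]},{"gripper":85,"travel":[0,0,-60],"twist":[0,0,0]},{"gripper":85,"travel":[0,0,-60],"twist":[0,0,0]},{"gripper":85,"travel":[0,0,-50],"twist":[0,0,0]},{"gripper":85,"travel":[0,0,0],"twist":[0,0,0]},{"gripper":85,"travel":[0,0,0],"twist":[0,0,0]}]'
python3 - <<'E'
from m import *
c=snap("wrist","pics/w4.png"); s=snap("side","pics/s4.png")
measure("pics/w4.png",c,np.array([.522,.25]),32.7,32.7)
a=cv2.imread("pics/w4.png")[60:360,140:500]; b=cv2.resize(cv2.imread("pics/s4.png")[245:370,145:295],(360,300),interpolation=cv2.INTER_CUBIC)
cv2.imwrite("pics/c4.png",np.hstack([a,b]))
E
```

```text
time: 9.3
ee_pos: [0.5218, 0.2499, 0.2267]
tcp_rot: [180.0, -0.0, -147.3]
wrist_force: [-0.8, -1.0, -1.0]
opening: 0.0849
grasp_force: 0.0
axis [0.5213 0.2495] R 0.0832
nose 159 r 0.059 deg 32.7 b range -0.0072 0.0075 a 0.0525 0.0672
index 184 r 0.075 deg 32.76 b range -0.0064 0.0066 a 0.0665 0.0828
```

View pics/c4.png

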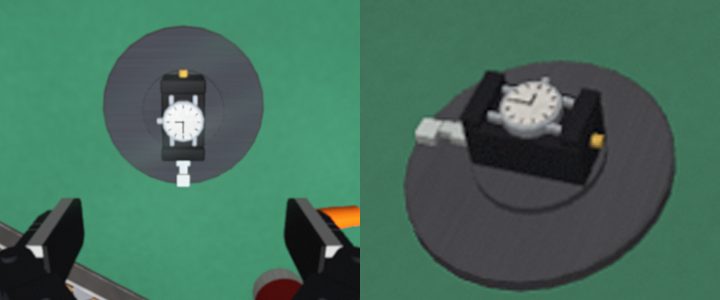

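The nose (183,167 in the left crop) lines up with the index (183,181) to within about 0.2°. The gripper is open and clear of the holder.

```bash
python3 -c "
from workcell import bot
print(bot.job_done())"
```

```text
the job is handed in; nothing more can be done
None
```

I turned the watch holder clockwise about 33° so its nose points at its index block (within about 0.2° by the wrist camera). I then let go and handed the job in with the arm clear, without going near the empty holder.

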